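# Set the grinding gap of the sample mill: dial to the stop, four clicks back, lock

### The job

Set the grinding gap of the sample mill on the bench: turn the black dial on its deck gently clockwise until it comes to its stop, without forcing the scaled collar beneath it round, then turn it back by exactly four clicks. Then swing the lock lever all the way over to its locked end (the post away from the dial), let go, and leave the jar, the beaker and the bottle where they stand.

Things in the scene. Friction and masses are not known exactly. Their poses are not given: they have to be found in the camera images.
- mill: White bench mill bolted to the bench, 150 mm (its x) by 250 mm (its y) by 130 mm high with a flat steel deck on top; a motor (96 mm across) sticks out 110 mm behind (+x), a catch drawer 22 mm in front (-x). Origin: centre of its underside, on the bench; its front faces its -x.
- dial: The dial: a ribbed black cylinder, 48 mm across, from 8 to 48 mm above the deck, at x = 0, y = +65 mm of the mill, axis vertical. Origin: centre of its underside; x points away from the white tick on its top. It starts 4 to 7 clicks from its stop; clockwise from above leads to the stop, which is hard. Where the stop lies is unmarked and varies: it has to be felt.
- dial_grip (a point): Point on the dial's axis at the height to grip it, 34 mm above the deck; turns with the dial. The dial clicks every 20 degrees (0.349 rad): between clicks a spring detent resists with up to about 0.12 N m, then helps; let go, the dial drops into the nearest click. The stop itself is at a click (click 0).
- collar_mark (a point): Black mark on the aluminium collar, a flat scaled ring 92 mm across, 6 mm thick, on the deck under the dial; the point is 42 mm from the dial's axis, on the ring's top. The collar carries the stop and gives like a stiff spring (6 N m per rad); more than 4 mm at the mark (0.57 N m on the dial) spoils the calibration. It does not tell where the stop is.
- burr_gap (a joint): Gap between the burrs inside the mill (m): 0 with the dial at its stop, 0.00001 (0.01 mm) more for each click back, so 0.00004 is four clicks. Far too small to be made out in the measured value.
- lock (a joint): Lock lever angle (rad): starts at 0 to 0.2 (open, the arm points to the mill's front) and ends at a hard stop at 1.2 (locked). Grows counter-clockwise seen from above, the post swinging to the mill's -y, away from the dial. It moves stiffly, 0.08 N m (2 N at the post), and stays where it is left.
- lock_post (a point): On the axis of the lever's upright black post (14 mm across, from 10 to 50 mm above the deck), at the height to grip it, 35 mm above the deck. The post stands 40 mm from the lever's pivot; the lever's arm under it is 14 mm wide and reaches up to 10 mm above the deck. The frame's x points from the post to the pivot.
- lock_pivot (a point): Pivot of the lock lever, on the deck, at x = 0, y = -55 mm of the mill.
- amber_jar: Amber jar with a black lid, 64 mm across, 105 mm high, standing on the bench; bystander. Origin: centre of its underside.
- beaker: Glass beaker, 66 mm across, 85 mm high, standing on the bench; bystander. Origin: centre of its underside.
- white_bottle: White plastic bottle, 56 mm across, 125 mm high, standing on the bench; bystander. Origin: centre of its underside.

How it is judged:
On the way, in this order (a step that is already met when the one before it is completed fails the run):
1. the dial is at its stop (value of joint burr_gap below 3e-06 m), for 0.1 s.
2. the dial is four clicks back from its stop, the lock lever not yet locked (value of joint burr_gap between 3.6e-05 and 4.4e-05 m and value of joint lock below 0.9 rad), for 0.3 s.
3. the lock lever is swung over to its locked end, the dial still four clicks back (value of joint lock above 1.1 rad and value of joint burr_gap between 3.6e-05 and 4.4e-05 m), for 0.2 s.
At the end, for the whole second after the job is handed in: the dial rests in the fourth click from its stop (burr gap 0.036 to 0.044 mm, within 0.4 of a click) and the lock lever stands within 0.1 rad of its locked end (all of step 3); the robot touches nothing.
It fails at once if the collar is forced round by more than 4 mm at its mark (dial forced against the stop) (distance of collar_mark from where it was at the start of the episode above 0.004 m).
It fails at once if the jar, the beaker or the bottle is moved by more than 30 mm (distance of any of amber_jar, beaker, white_bottle from where it was at the start of the episode above 0.03 m).
It also fails if it takes over 72 s, if anything falls off the work surface, if the arm or the gripper's body presses on something with over 40 N, if the wrist force passes 120 N, or if a joint passes its speed limit or range.

### The arm

A 7-joint arm with a two-finger parallel gripper is mounted at the origin on the work surface. World frame = base frame: x ahead of the robot, y to its left, z up, the work surface at z = 0. Lengths are in m, angles in rad, forces in N, time in s.
With the tool pointing down it reaches from about 0.425 to 0.925 m from the base axis. Payload 6.8 kg.
Tool frame: the origin (TCP) lies on the mounting face of the last link; the fingertips stand 173 mm ahead of it and the grasp point (between the pads) lies 155 mm ahead of it (grip_point_offset is the distance from the TCP to the grasp point, in m); x points along the fingers, z is the direction in which the jaws open and shut, and the axes are right-handed (so a half turn about x gives the same grasp; the last joint's range is limited). The gripper opens to 85 mm and grips with 20 to 120 N. Pads are 22 mm wide; open, the fingers measure 114 mm over their backs; the gripper's body (76 mm by 85 mm) begins 54 mm behind the grasp point. The pads swing forward as they close: fully open they stand 13 mm farther back than shut.
Start: joints at [1.034, 0.477, 0.022, 1.555, -0.011, 1.109, -0.083], TCP at [0.281, -0.614, 0.405] pointing down, gripper open.
Joint ranges: [-2.96, 2.96], [-0.34, 2.1], [-1.41, 1.46], [0.24, 2.44], [-1.37, 4.51], [0.17, 1.92], [-2.96, 2.96]. Speed limits (rad/s): [2.39, 2.39, 3.14, 3.14, 3.14, 3.14, 3.14].

### API

Orientations are given as a rotation vector (axis times angle).
In Python, from bench import * gives the robot as it stands. The module is installed in compiled form; this text tells all that it offers.
- The arm moves only by the tool servo_tool, never from a script. Its argument "motion" is a list of rows, each a list of 5 numbers: the shift along the tool's x, y, z in m, then the turn about the tool's x in degrees, then the gripper command: -1 is fully open, 1 is shut, values between are in proportion. In form: [[dx, dy, dz, turn, fingers], ...]. A call has 1 to 8 rows; each row is the pose to reach, as a shift and turn from the pose measured when the call began, along the tool's axes at that moment; what a row does not reach only later rows make up. A row lasts 1/10 s, in which the tool goes at most 50 mm and 8.59 degrees, less where a joint would pass 70% of its speed; a pose out of reach is approached as far as the arm can. A call with a gripper value outside its range is refused whole. The fingers move at their own pace and stop on an object; "force" is the grip in N (left out, the last holds). Time passes only in rows, so rows that repeat a pose let the fingers close. It gives the time, the measured TCP pose, the force and the opening at its end, in the units of the state.
- get_obs(): the state, without advancing time (a new reading comes with each control period).
- grab_frame(name): name is "scene" or "top" or "wrist"; returns the picture (420x560x3 uint8, red, green, blue); there is no depth.
- camera_params(name): a dict with "mtx" (3x3 intrinsics, pixels), "world_to_cam" (4x4, takes a point from world to camera coordinates); the wrist camera has in their place "T_tool_cam" (4x4, takes a point from camera to tool coordinates, whose origin is the TCP and whose axes are the tool frame's). Camera axes: x right, y down, z forward; pixel columns grow to the right and rows downward; lengths in m; the calibration is good to about 2 mm. A picture is of the moment at which its call begins: read the wrist's pose just before it. camera_params takes no time and is no camera call.
- hand_in(): hands the job in, once; it reports no verdict.
The state is a dict: "clock": time; "joints": joint angles; "qvel": joint speeds; "tau": joint torques, N m; "tcp_pos": TCP position; "orientation": TCP orientation; "contact_force": force on the tool from outside, world axes, zero at the start; "moment": the same for the moment, N m; "grip_width": finger opening in m.
Only numpy, scipy, OpenCV 4.12 (cv2) and the standard library are available. Lean on these libraries where they do the work, as an engineer would, in place of code of your own. Each camera call takes 0.05 s, during which the arm holds its last target. There are 200 camera calls.

## Working session

There is one attempt and no reset: what is moved stays moved. The work goes in short steps, Python scripts to look and compute and a tool call to move; the robot and the scene stay as the last step left them, time stands still between calls to the robot, and variables do not carry over. Pictures are saved under pics/ and viewed, about 8 in all and at most 12, crops included, and the job is handed in when it is done.

Besides the shell and the picture viewer there is one more tool, called as a command line: name --pt "numbers of a row" for each row, then --argument value for the rest. servo_tool: Moves the arm, as the interface text tells. Its arguments: {"type":"object","properties":{"motion":{"type":"array","items":{"type":"array","items":{"type":"number"}}},"force":{"type":"number"}},"required":["motion"]}

```bash
mkdir -p pics
python3 - <<'E'
from bench import *
import cv2
o=get_obs(); print({k:(v if isinstance(v,float) else [round(float(x),4) for x in __import__('numpy').ravel(v)]) for k,v in o.items()})
for n in("top","scene"):
    cv2.imwrite(f"pics/{n}0.png",cv2.cvtColor(grab_frame(n),cv2.COLOR_RGB2BGR))
    print(n,camera_params(n))
print(camera_params("wrist"))
E
```

```text
{'clock': 0.0, 'joints': [1.0339, 0.4778, 0.0223, 1.5564, -0.0115, 1.1093, -0.0831], 'qvel': [-0.0004, 0.0006, 0.0005, -0.0011, 0.0004, -0.0026, -0.0011], 'tau': [0.0002, -59.6461, 1.608, -28.1204, 0.0125, 0.0094, -0.0], 'tcp_pos': [0.2806, -0.6136, 0.4037], 'orientation': [0.8887, 1.3837, -0.8872], 'contact_force': [1.3271, -0.2031, 0.3464], 'moment': [-0.0069, 0.0206, 0.0174], 'grip_width': 0.08582008277471219}
top {'mtx': array([[484.96760911,   0.        , 276.11121243],
       [  0.        , 484.96760911, 207.49774515],
       [  0.        ,   0.        ,   1.        ]]), 'world_to_cam': array([[ 2.86226541e-04, -9.99999855e-01,  4.57124027e-04,
         5.56754256e-02],
       [-9.83561753e-01, -3.64065202e-04, -1.80571716e-01,
         6.26794373e-01],
       [ 1.80571856e-01, -3.97925292e-04, -9.83561715e-01,
         1.05990633e+00],
       [ 0.00000000e+00,  0.00000000e+00,  0.00000000e+00,
         1.00000000e+00]])}
scene {'mtx': array([[442.25584625,   0.        , 273.97768054],
       [  0.        , 442.25584625, 211.70447338],
       [  0.        ,   0.        ,   1.        ]]), 'world_to_cam': array([[-0.398283  ,  0.91715831,  0.01383086,  0.1658809 ],
       [ 0.52037358,  0.23834194, -0.82000272, -0.22297042],
       [-0.75536878, -0.31939593, -0.5721925 ,  1.48364781],
       [ 0.        ,  0.        ,  0.        ,  1.        ]])}
{'mtx': array([[353.30960758,   0.        , 278.08023963],
       [  0.        , 353.30960758, 213.18220397],
       [  0.        ,   0.        ,   1.        ]]), 'T_tool_cam': array([[ 2.08444943e-05, -2.80118702e-01,  9.59965370e-01,
         3.03416585e-02],
       [ 1.01905164e-03, -9.59964866e-01, -2.80118577e-01,
         7.27246769e-02],
       [ 9.99999481e-01,  9.84093215e-04,  2.65445441e-04,
        -1.74032331e-03],
       [ 0.00000000e+00,  0.00000000e+00,  0.00000000e+00,
         1.00000000e+00]])}
```

View pics/top0.png

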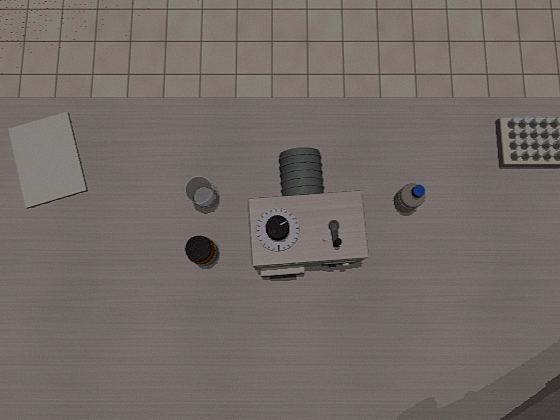

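View pics/scene0.png

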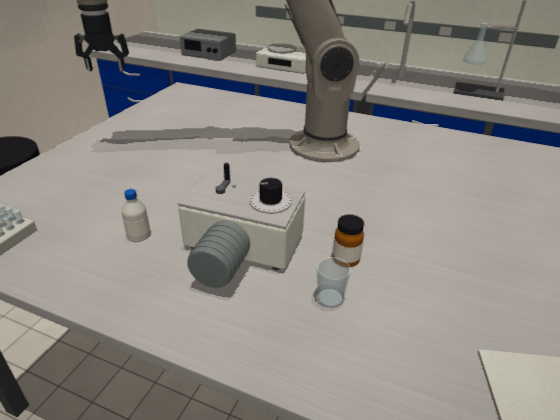

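The top view shows the mill with its deck corners near (248,199), (361,191), (367,257) and (253,265). The dial is at about (277,228), the lever pivot at (334,225) and the post at (337,242). The jar and beaker stand on the +y side and the bottle on the -y side. Next I'll enlarge this.

```bash
python3 - <<'E'
import cv2
i=cv2.imread("pics/top0.png")[180:280,235:380]
cv2.imwrite("pics/topc.png",cv2.resize(i,None,fx=5.5,fy=5.5,interpolation=cv2.INTER_CUBIC))
E
cat > h.py <<'E'
from bench import *
import numpy as np, cv2
from scipy.spatial.transform import Rotation as R
def pix2w(name,u,v,z):
    c=camera_params(name);M=np.array(c["world_to_cam"]);K=c["mtx"]
    d=M[:3,:3].T@np.linalg.solve(K,[u,v,1]);o=-M[:3,:3].T@M[:3,3]
    return o+d*(z-o[2])/d[2]
def w2pix(name,p):
    c=camera_params(name);M=np.array(c["world_to_cam"]);q=c["mtx"]@(M[:3,:3]@np.array(p)+M[:3,3]);return q[:2]/q[2]
E
python3 - <<'E'
from h import *
for n,u,v,z in [("dial",277.5,227,.178),("piv",334,225,.14),("post",337.5,242,.18),("c1",248,199,.13),("c2",361,191,.13),("c3",367,257,.13),("c4",253,265,.13)]: print(n,pix2w("top",u,v,z).round(4))
E
```

```text
dial [0.5642 0.0531 0.178 ]
piv [ 0.574  -0.0666  0.14  ]
post [ 0.5334 -0.068   0.18  ]
c1 [0.632  0.1166 0.13  ]
c2 [ 0.6497 -0.1278  0.13  ]
c3 [ 0.5072 -0.136   0.13  ]
c4 [0.4903 0.1045 0.13  ]
```

View pics/topc.png

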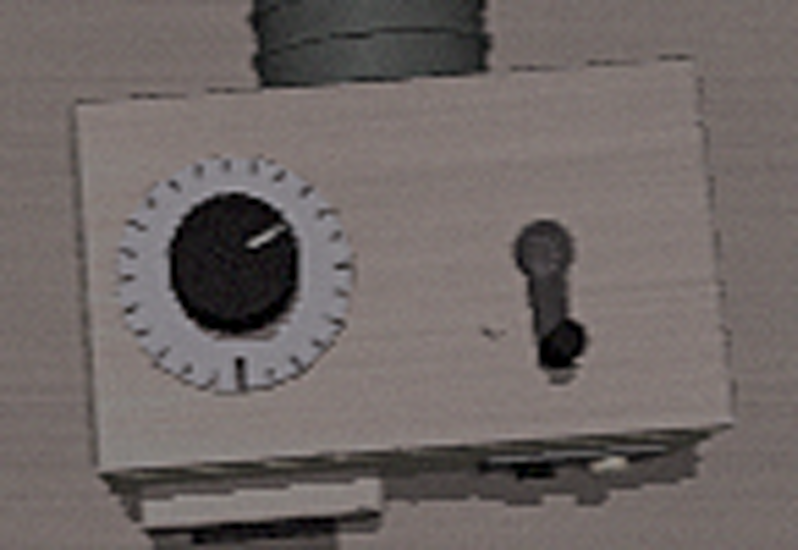

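The crop shows these pixel positions:
- Deck corners at (76,103), (694,60), (732,425) and (100,468).
- Dial top centre at (234,257) and collar centre at (237,273).
- White tick running from (248,245) to (285,226).
- Lever pivot at (545,247) and post top at (563,340).

Run:
```python
from h import *
def P(u,v,z): return pix2w("top",(u+.5)/5.5-.5+235,(v+.5)/5.5-.5+180,z)
c=[P(*q,.13)[:2] for q in[(76,103),(694,60),(732,425),(100,468)]]
ctr=np.mean(c,0)
e=(c[0]+c[3]-c[1]-c[2])/2; print("ctr",ctr,"len",np.linalg.norm(e),np.linalg.norm((c[0]+c[1]-c[2]-c[3])/2))
y=np.arctan2(-e[0],e[1]);x2=(c[0]+c[1]-c[2]-c[3]); print("yaw",y,np.arctan2(x2[1],x2[0]))
m=lambda a,b: ctr+R.from_euler('z',y).as_matrix()[:2,:2]@[a,b]
print("dial model",m(0,.065),"pic",P(234,257,.178),"collar",P(237,273,.136))
print("pivot model",m(0,-.055),"pic",P(545,247,.142),"post",P(563,340,.18))
a=P(248,245,.178)-P(285,226,.178);print("tick dir deg",np.degrees(np.arctan2(-a[1],-a[0])))
o=get_obs();Rm=R.from_rotvec(o["orientation"]).as_matrix();print(Rm.round(3))
```

```text
ctr [ 0.57071472 -0.0110129 ] len 0.24329662421419548 0.14329996291607183
yaw 0.06963472633540778 0.07264477874737887
dial model [0.56619212 0.05382957] pic [0.56562988 0.05383244 0.178     ] collar [0.5654416  0.05256946 0.136     ]
pivot model [ 0.57454154 -0.06587961] pic [ 0.574723   -0.06565982  0.142     ] post [ 0.53461749 -0.06696699  0.18      ]
tick dir deg -62.57522486445163
[[-0.001  0.909  0.416]
 [ 0.001  0.416 -0.909]
 [-1.    -0.    -0.002]]
```

servo_tool --pt "0 0.036 -0.033 0 -1" --pt "0 0.072 -0.065 0 -1" --pt "0 0.107 -0.098 0 -1" --pt "0 0.143 -0.13 0 -1" --pt "0 0.179 -0.163 0 -1" --pt "0 0.215 -0.195 0 -1" --pt "0 0.25 -0.228 0 -1" --pt "0 0.286 -0.26 0 -1" --force 25

```text
clock: 0.9
tcp_pos: [0.4327, -0.2563, 0.4041]
orientation: [0.889, 1.384, -0.888]
contact_force: [0.5, -0.7, 0.3]
grip_width: 0.0853
```

```bash
cat >> h.py <<'E'
def goal(p):
    o=get_obs();Rm=R.from_rotvec(o["orientation"]).as_matrix()
    print("t",round(o["clock"],2),"q",np.round(o["joints"],3),"tcp",np.round(o["tcp_pos"],4),"w",round(o["grip_width"],4))
    print("shift tool",(Rm.T@(np.array(p)-o["tcp_pos"])).round(4),"jaw az",np.degrees(np.arctan2(Rm[1,2],Rm[0,2])).round(2),"x",Rm[:,0].round(3))
def sense():
    o=get_obs();Rm=R.from_rotvec(o["orientation"]).as_matrix()
    print("t",round(o["clock"],2),"F",np.round(o["contact_force"],2),"M",np.round(o["moment"],3),"jaw az",np.degrees(np.arctan2(Rm[1,2],Rm[0,2])).round(2),"tcp",np.round(o["tcp_pos"],4),"w",round(o["grip_width"],4),"j7",round(o["joints"][6],3))
E
python3 -c "
from h import *
goal([.5657,.0535,.4])"
```

```text
t 0.9 q [ 0.55   0.203 -0.158  1.951  0.037  0.992 -0.768] tcp [ 0.4327 -0.2563  0.4041] w 0.0853
shift tool [ 0.0044  0.2498 -0.2265] jaw az -65.44 x [-0.001  0.001 -1.   ]
```

servo_tool --pt "0 0.035 -0.032 -8 -1" --pt "0 0.07 -0.064 -16 -1" --pt "0 0.105 -0.096 -24 -1" --pt "0 0.14 -0.128 -32 -1" --pt "0 0.175 -0.16 -40 -1" --pt "0 0.21 -0.192 -48 -1" --pt "0 0.24 -0.22 -56 -1" --pt "0 0.25 -0.2265 -64 -1"

```text
clock: 1.7
tcp_pos: [0.5663, 0.0591, 0.4044]
orientation: [0.013, 1.572, -0.006]
contact_force: [-0.6, -0.6, -0.1]
grip_width: 0.0855
```

servo_tool --pt "0 0 0 -8 -1" --pt "0 0 0 -16 -1" --pt "0 0 0 -24 -1" --pt "0 0 0 -32 -1" --pt "0 0 0 -40 -1" --pt "0 0 0 -48 -1" --pt "0 0 0 -56 -1" --pt "0 0 0 -64 -1"

```text
clock: 2.5
tcp_pos: [0.5662, 0.059, 0.404]
orientation: [-0.86, 1.392, 0.867]
contact_force: [-0.6, -0.1, -0.6]
grip_width: 0.0858
```

```bash
python3 -c "
from h import *
goal([.5657,.0535,.34])
cv2.imwrite('pics/w1.png',cv2.cvtColor(grab_frame('wrist'),cv2.COLOR_RGB2BGR))
o=get_obs();Rm=R.from_rotvec(o['orientation']).as_matrix();T=camera_params('wrist')['T_tool_cam'];K=camera_params('wrist')['mtx']
for p in [(.5657,.0535,.178),(.5657,.0535,.136),(.5345,-.067,.18),(.5745,-.066,.14)]:
  c=np.linalg.inv(T)@np.r_[Rm.T@(np.array(p)-o['tcp_pos']),1];q=K@c[:3];print((q[:2]/q[2]).round(1))
"
```

```text
t 2.5 q [ 0.354  0.393 -0.721  1.776  0.285  1.081  0.645] tcp [0.5662 0.059  0.404 ] w 0.0858
shift tool [ 0.064  -0.0022 -0.0053] jaw az 63.6 x [-0.002  0.004 -1.   ]
[264.3 241.1]
[266.4 220.1]
[ 62.2 280.9]
[126.9 299.6]
```

View pics/w1.png

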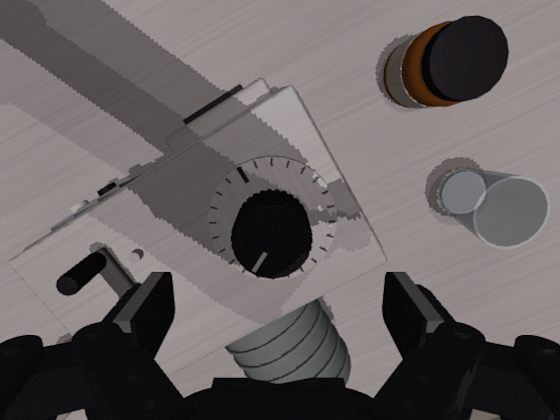

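The wrist view shows the dial top centred near (270,239), against a prediction of (264,241). I'll split the 3 mm difference and descend.

servo_tool --pt "0.03 -0.002 -0.0035 0 -1" --pt "0.06 -0.002 -0.0035 0 -1" --pt "0.084 -0.002 -0.0035 0 -1" --pt "0.084 -0.002 -0.0035 0 -1"

```text
clock: 2.95
tcp_pos: [0.5649, 0.0544, 0.3165]
orientation: [-0.861, 1.397, 0.874]
contact_force: [-0.4, -0.3, 0.2]
grip_width: 0.0856
```

servo_tool --pt "0 0 0 0 0.2" --pt "0 0 0 0 0.2" --pt "0 0 0 0 0.2" --pt "0 0 0 0 1" --pt "0 0 0 0 1" --pt "0 0 0 0 1" --pt "0 0 0 0 1" --pt "0 0 0 0 1" --force 25

```text
clock: 3.75
tcp_pos: [0.5655, 0.0552, 0.3181]
orientation: [-0.862, 1.394, 0.873]
contact_force: [-0.2, 1.7, 6.9]
grip_width: 0.0474
```

```bash
python3 -c "
from h import *
sense()"
```

```text
t 3.75 F [-0.15  1.72  6.88] M [0.308 0.067 0.011] jaw az 63.86 tcp [0.5655 0.0552 0.3181] w 0.0474 j7 0.585
```

servo_tool --pt "0 0 0 3 1" --pt "0 0 0 3 1" --pt "0 0 0 3 1"

```text
clock: 4.05
tcp_pos: [0.5655, 0.0553, 0.3182]
orientation: [-0.823, 1.41, 0.834]
contact_force: [0.3, 1.5, -1.2]
grip_width: 0.0473
```

```bash
python3 -c "
from h import *
sense()"
```

```text
t 4.05 F [ 0.34  1.51 -1.19] M [ 0.292 -0.104  0.067] jaw az 60.94 tcp [0.5655 0.0553 0.3182] w 0.0473 j7 0.54
```

servo_tool --pt "0 0 0 4 1" --pt "0 0 0 8 1" --pt "0 0 0 12 1" --pt "0 0 0 17 1" --pt "0 0 0 17 1" --pt "0 0 0 17 1"

```text
clock: 4.65
tcp_pos: [0.5659, 0.0559, 0.3183]
orientation: [-0.597, 1.487, 0.608]
contact_force: [3.7, 4.0, -5.1]
grip_width: 0.0472
```

```bash
python3 -c "
from h import *
sense()"
```

```text
t 4.65 F [ 3.71  3.98 -5.09] M [ 0.884 -0.771  0.007] jaw az 44.13 tcp [0.5659 0.0559 0.3183] w 0.0472 j7 0.28
```

servo_tool --pt "0.0005 0 0.001 1 1" --pt "0.0005 0 0.001 3 1" --pt "0.0005 0 0.001 3 1" --pt "0.0005 0 0.001 3 1"

```text
clock: 5.05
tcp_pos: [0.5663, 0.0563, 0.3181]
orientation: [-0.558, 1.5, 0.568]
contact_force: [-2.5, 0.5, 5.3]
grip_width: 0.0478
```

```bash
python3 -c "
from h import *
sense()"
```

```text
t 5.05 F [-2.49  0.48  5.29] M [-0.027  0.652  0.06 ] jaw az 41.21 tcp [0.5663 0.0563 0.3181] w 0.0478 j7 0.233
```

servo_tool --pt "0 0 0 4 1" --pt "0 0 0 8 1" --pt "0 0 0 12 1" --pt "0 0 0 17 1" --pt "0 0 0 17 1" --pt "0 0 0 17 1"

```text
clock: 5.65
tcp_pos: [0.5667, 0.0566, 0.3182]
orientation: [-0.33, 1.547, 0.339]
contact_force: [3.0, 3.6, -0.3]
grip_width: 0.0473
```

```bash
python3 -c "
from h import *
sense()"
```

```text
t 5.65 F [ 2.99  3.55 -0.29] M [ 0.665 -0.792 -0.026] jaw az 24.4 tcp [0.5667 0.0566 0.3182] w 0.0473 j7 -0.027
```

servo_tool --pt "0 0 0 1 1" --pt "0 0 0 3 1" --pt "0 0 0 3 1" --pt "0 0 0 3 1"

```text
clock: 6.05
tcp_pos: [0.5668, 0.0566, 0.3182]
orientation: [-0.29, 1.553, 0.299]
contact_force: [2.9, 2.2, -1.5]
grip_width: 0.0471
```

```bash
python3 -c "
from h import *
sense()"
```

```text
t 6.05 F [ 2.89  2.18 -1.52] M [ 0.643 -0.756  0.036] jaw az 21.48 tcp [0.5668 0.0566 0.3182] w 0.0471 j7 -0.072
```

servo_tool --pt "0 0 0.0005 4 1" --pt "0 0 0.0005 8 1" --pt "0 0 0.0005 12 1" --pt "0 0 0.0005 17 1" --pt "0 0 0.0005 17 1" --pt "0 0 0.0005 17 1"

```text
clock: 6.65
tcp_pos: [0.5676, 0.0569, 0.3182]
orientation: [-0.059, 1.572, 0.068]
contact_force: [3.4, 3.2, -3.2]
grip_width: 0.0472
```

servo_tool --pt "0 0 0 1 1" --pt "0 0 0 3 1" --pt "0 0 0 3 1" --pt "0 0 0 3 1"

```text
clock: 7.05
tcp_pos: [0.5677, 0.0568, 0.3182]
orientation: [-0.019, 1.572, 0.028]
contact_force: [3.9, 2.7, -2.8]
grip_width: 0.0475
```

```bash
python3 -c "
from h import *
sense()"
```

```text
t 7.05 F [ 3.9   2.66 -2.75] M [ 0.581 -0.997  0.053] jaw az 1.69 tcp [0.5677 0.0568 0.3182] w 0.0475 j7 -0.38
```

servo_tool --pt "0 0 0 4 1" --pt "0 0 0 8 1" --pt "0 0 0 12 1" --pt "0 0 0 17 1" --pt "0 0 0 17 1" --pt "0 0 0 17 1"

```text
clock: 7.65
tcp_pos: [0.5683, 0.0567, 0.3183]
orientation: [0.214, 1.561, -0.205]
contact_force: [6.5, 2.1, -5.2]
grip_width: 0.0472
```

```bash
python3 -c "
from h import *
sense()"
```

```text
t 7.65 F [ 6.48  2.11 -5.17] M [ 0.506 -1.542 -0.009] jaw az -15.27 tcp [0.5683 0.0567 0.3183] w 0.0472 j7 -0.644
```

servo_tool --pt "0 0 0 1 1" --pt "0 0 0 3 1" --pt "0 0 0 3 1" --pt "0 0 0 3 1"

```text
clock: 8.05
tcp_pos: [0.5685, 0.0567, 0.3183]
orientation: [0.254, 1.557, -0.245]
contact_force: [5.2, 1.5, -3.9]
grip_width: 0.0476
```

```bash
python3 -c "
from h import *
sense()"
```

```text
t 8.05 F [ 5.16  1.47 -3.9 ] M [ 0.509 -1.139  0.027] jaw az -18.22 tcp [0.5685 0.0567 0.3183] w 0.0476 j7 -0.69
```

servo_tool --pt "0.0005 0 0.001 4 1" --pt "0.0005 0 0.001 8 1" --pt "0.0005 0 0.001 12 1" --pt "0.0005 0 0.001 17 1" --pt "0.0005 0 0.001 17 1" --pt "0.0005 0 0.001 17 1"

```text
clock: 8.65
tcp_pos: [0.5694, 0.0563, 0.3181]
orientation: [0.484, 1.518, -0.475]
contact_force: [1.1, 2.2, 2.9]
grip_width: 0.0473
```

```bash
python3 -c "
from h import *
sense()"
```

```text
t 8.65 F [1.14 2.21 2.91] M [ 0.318 -0.42  -0.043] jaw az -35.08 tcp [0.5694 0.0563 0.3181] w 0.0473 j7 -0.952
```

servo_tool --pt "0 0 0 1 1" --pt "0 0 0 3 1" --pt "0 0 0 3 1" --pt "0 0 0 3 1"

```text
clock: 9.05
tcp_pos: [0.5695, 0.0562, 0.3182]
orientation: [0.524, 1.509, -0.515]
contact_force: [2.1, 2.1, 0.5]
grip_width: 0.0471
```

```bash
python3 -c "
from h import *
sense()"
```

```text
t 9.05 F [2.11 2.08 0.54] M [ 0.331 -0.746  0.029] jaw az -38.01 tcp [0.5695 0.0562 0.3182] w 0.0471 j7 -0.998
```

servo_tool --pt "0 0 0 4 1" --pt "0 0 0 8 1" --pt "0 0 0 12 1" --pt "0 0 0 17 1" --pt "0 0 0 17 1" --pt "0 0 0 17 1"

```text
clock: 9.65
tcp_pos: [0.5699, 0.0557, 0.3182]
orientation: [0.751, 1.439, -0.743]
contact_force: [5.4, -1.0, -0.5]
grip_width: 0.0473
```

```bash
python3 -c "
from h import *
sense()"
```

```text
t 9.65 F [ 5.4  -1.05 -0.51] M [-0.092 -1.259 -0.056] jaw az -54.86 tcp [0.5699 0.0557 0.3182] w 0.0473 j7 -1.261
```

servo_tool --pt "0 0 0 1 1" --pt "0 0 0 3 1" --pt "0 0 0 3 1" --pt "0 0 0 3 1"

```text
clock: 10.05
tcp_pos: [0.57, 0.0555, 0.3182]
orientation: [0.789, 1.425, -0.782]
contact_force: [4.4, 0.5, -0.4]
grip_width: 0.0471
```

```bash
python3 -c "
from h import *
sense()"
```

```text
t 10.05 F [ 4.41  0.47 -0.45] M [-0.028 -1.117  0.126] jaw az -57.76 tcp [0.57   0.0555 0.3182] w 0.0471 j7 -1.306
```

servo_tool --pt "0 0 0 1.5 1" --pt "0 0 0 1.5 1" --pt "0 0 0 1.5 1"

```text
clock: 10.35
tcp_pos: [0.57, 0.0555, 0.3182]
orientation: [0.809, 1.417, -0.801]
contact_force: [4.2, -0.5, -0.2]
grip_width: 0.0473
```

```bash
python3 -c "
from h import *
sense()
cv2.imwrite('pics/t2.png',cv2.resize(cv2.cvtColor(grab_frame('wrist'),cv2.COLOR_RGB2BGR),None,fx=1,fy=1))"
```

```text
t 10.35 F [ 4.17 -0.49 -0.25] M [ 0.013 -1.02   0.234] jaw az -59.22 tcp [0.57   0.0555 0.3182] w 0.0473 j7 -1.329
```

The torque rises to 0.23 N m, well above the 0.12 N m detent and at about the collar's stiffness. So the stop is at the sixth click, with the jaw azimuth near -56°. Now I'll turn back 80° to a jaw azimuth of about +24°.

servo_tool --pt "0 0 0 -5 1" --pt "0 0 0 -10 1" --pt "0 0 0 -15 1" --pt "0 0 0 -20 1" --pt "0 0 0 -25 1" --pt "0 0 0 -30 1" --pt "0 0 0 -35 1" --pt "0 0 0 -40 1"

```text
clock: 11.2
tcp_pos: [0.5689, 0.0567, 0.3181]
orientation: [0.264, 1.557, -0.256]
contact_force: [-1.8, 2.7, 4.1]
grip_width: 0.0474
```

```bash
python3 -c "
from h import *
sense()"
```

```text
t 11.2 F [-1.78  2.7   4.14] M [0.732 0.241 0.046] jaw az -18.97 tcp [0.5689 0.0567 0.3181] w 0.0474 j7 -0.702
```

servo_tool --pt "0 0 0 -7 1" --pt "0 0 0 -14 1" --pt "0 0 0 -21 1" --pt "0 0 0 -28 1" --pt "0 0 0 -35 1" --pt "0 0 0 -43 1" --pt "0 0 0 -43 1" --pt "0 0 0 -43 1"

```text
clock: 12.0
tcp_pos: [0.5674, 0.0568, 0.3181]
orientation: [-0.325, 1.551, 0.334]
contact_force: [-3.7, 0.8, 7.1]
grip_width: 0.0472
```

```bash
python3 -c "
from h import *
sense()"
```

```text
t 12.0 F [-3.75  0.82  7.09] M [ 0.093  0.757 -0.058] jaw az 24.03 tcp [0.5674 0.0568 0.3181] w 0.0472 j7 -0.033
```

servo_tool --pt "0 0 0 0 -1" --pt "0 0 0 0 -1" --pt "0 0 0 0 -1" --pt "0 0 0 0 -1" --pt "-0.03 0 0 0 -1" --pt "-0.07 0 0 0 -1" --pt "-0.1 0 0 0 -1" --pt "-0.1 0 0 0 -1"

```text
clock: 12.8
tcp_pos: [0.5691, 0.057, 0.4227]
orientation: [-0.325, 1.543, 0.333]
contact_force: [0.3, 0.3, 0.2]
grip_width: 0.0853
```

```bash
python3 -c "
from h import *
sense()
goal([.565,.056,.4])
cv2.imwrite('pics/w2.png',cv2.cvtColor(grab_frame('wrist'),cv2.COLOR_RGB2BGR))"
```

```text
t 12.8 F [0.32 0.26 0.2 ] M [ 0.017 -0.063 -0.004] jaw az 24.02 tcp [0.5691 0.057  0.4227] w 0.0853 j7 0.035
t 12.8 q [ 0.237  0.343 -0.557  1.758  0.196  1.094  0.035] tcp [0.5691 0.057  0.4227] w 0.0853
shift tool [ 0.0227  0.0007 -0.0043] jaw az 24.02 x [ 0.002  0.005 -1.   ]
```

View pics/w2.png

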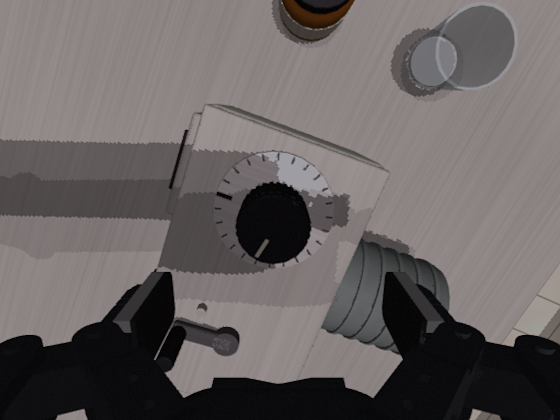

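The tick points from (268,240) to (258,257), the same direction in the wrist image as before gripping. The tool has turned 39.6° clockwise since then, so the net turn is 2 clicks: 6 forward and 4 back. The lever pivot is at about (225,341), and the post runs from about (180,333) at its base to (166,364) at its top.

```bash
cat >> h.py <<'E'
def wr(u,v,z):
    o=get_obs();Rm=R.from_rotvec(o['orientation']).as_matrix();c=camera_params('wrist');T=c['T_tool_cam']
    d=Rm@T[:3,:3]@np.linalg.solve(c['mtx'],[u,v,1]);p=o['tcp_pos']+Rm@T[:3,3]
    return p+d*(z-p[2])/d[2]
E
python3 -c "
from h import *
for q in [(273,225,.178),(275,209,.136),(225,341,.142),(166,362,.18)]: print(wr(*q).round(4))
goal([.535,-.0655,.38])"
```

```text
[0.5652 0.0602 0.178 ]
[0.5665 0.0596 0.136 ]
[ 0.5739 -0.0574  0.142 ]
[ 0.5372 -0.0625  0.18  ]
t 12.85 q [ 0.236  0.345 -0.556  1.761  0.197  1.092  0.035] tcp [0.5685 0.0566 0.4202] w 0.0855
shift tool [ 0.0397 -0.0981 -0.0803] jaw az 24.02 x [-0.002  0.005 -1.   ]
```

servo_tool --pt "0 -0.03 -0.025 0 -1" --pt "0 -0.06 -0.05 0 -1" --pt "0 -0.09 -0.075 0 -1" --pt "0.02 -0.098 -0.08 0 -1" --pt "0.04 -0.098 -0.08 0 -1" --pt "0.04 -0.098 -0.08 0 -1"

```text
clock: 13.45
tcp_pos: [0.5336, -0.0661, 0.3761]
orientation: [-0.323, 1.553, 0.334]
contact_force: [-0.0, -0.2, -0.7]
grip_width: 0.0856
```

```bash
python3 -c "
from h import *
cv2.imwrite('pics/w3.png',cv2.cvtColor(grab_frame('wrist'),cv2.COLOR_RGB2BGR))
goal([.535,-.065,.32])
print(wr(278,213,.18))"
```

```text
t 13.5 q [ 0.426  0.329 -0.509  1.881  0.183  0.984  0.257] tcp [ 0.5343 -0.0654  0.3778] w 0.0855
shift tool [ 0.0578 -0.0004  0.001 ] jaw az 24.02 x [-0.006  0.006 -1.   ]
[ 0.52474566 -0.04165644  0.18      ]
```

View pics/w3.png

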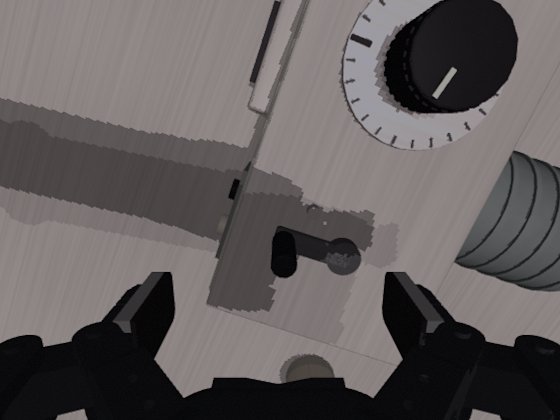

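The post top is at (284,264), nearly centred between the jaws, and the pivot is at (343,257).

```bash
python3 -c "
from h import *
print(wr(284,263,.18),wr(343,257,.142), get_obs()['tcp_pos'])"
```

```text
[ 0.53846888 -0.06480596  0.18      ] [ 0.57789817 -0.06103759  0.142     ] [ 0.53434223 -0.06539038  0.37776718]
```

servo_tool --pt "0.03 0 0.001 0 -1" --pt "0.055 0 0.001 0 -1" --pt "0.055 0 0.001 0 0.2" --pt "0.055 0 0.001 0 0.5" --pt "0.055 0 0.001 0 1" --pt "0.055 0 0.001 0 1" --pt "0.055 0 0.001 0 1" --pt "0.055 0 0.001 0 1" --force 25

```text
clock: 14.3
tcp_pos: [0.5352, -0.0647, 0.3239]
orientation: [-0.324, 1.549, 0.333]
contact_force: [-2.0, -0.4, 7.4]
grip_width: 0.0131
```

```bash
cat > arc.py <<'E'
from h import *
sense()
o=get_obs();Rm=R.from_rotvec(o['orientation']).as_matrix();t=np.array(o['tcp_pos']);piv=np.array([.5745,-.064]);v=t[:2]-piv
print("r",np.hypot(*v),"lever az",np.degrees(np.arctan2(v[1],v[0]))%360,"lock est",np.degrees(np.arctan2(v[1],v[0]))%360-184)
v*=.04/np.hypot(*v)
for k in range(1,10):
    p=R.from_euler('z',8*k,degrees=True).apply([*v,0])-[*v,0]
    print(8*k,(Rm.T@p).round(4))
E
python3 arc.py
```

```text
t 14.3 F [-1.99 -0.45  7.42] M [-0.06   0.353  0.019] jaw az 24.01 tcp [ 0.5352 -0.0647  0.3239] w 0.0131 j7 0.213
r 0.03932624223233771 lever az 180.99425247073486 lock est -3.005747529265136
8 [-0.     -0.0053 -0.0018]
16 [-0.0001 -0.0108 -0.0029]
24 [-0.0001 -0.0163 -0.0032]
32 [-0.0001 -0.0219 -0.0027]
40 [-0.0002 -0.0273 -0.0014]
48 [-0.0002 -0.0325  0.0006]
56 [-0.0003 -0.0374  0.0033]
64 [-0.0003 -0.0419  0.0066]
72 [-0.0003 -0.0458  0.0106]
```

servo_tool --pt "0 -0.0053 -0.0018 -8 1" --pt "0 -0.0108 -0.0029 -16 1" --pt "0 -0.0163 -0.0032 -24 1" --pt "0 -0.0219 -0.0027 -32 1" --pt "0 -0.0273 -0.0014 -40 1" --pt "0 -0.0325 0.0006 -48 1" --pt "0 -0.0374 0.0033 -56 1" --pt "0 -0.0374 0.0033 -56 1"

```text
clock: 15.1
tcp_pos: [0.5533, -0.0999, 0.3239]
orientation: [-1.075, 1.29, 1.085]
contact_force: [-3.3, -5.5, 5.4]
grip_width: 0.0129
```

```bash
python3 arc.py
```

```text
t 15.1 F [-3.25 -5.52  5.39] M [-1.263  0.724  0.079] jaw az 80.0 tcp [ 0.5533 -0.0999  0.3239] w 0.0129 j7 1.145
r 0.041682455270143554 lever az 239.4600368254214 lock est 55.46003682542141
8 [-0.     -0.0053 -0.0016]
16 [-0.0001 -0.0109 -0.0024]
24 [-0.0001 -0.0164 -0.0025]
32 [-0.0001 -0.022  -0.0017]
40 [-0.0002 -0.0274 -0.0003]
48 [-0.0002 -0.0325  0.002 ]
56 [-0.0002 -0.0372  0.0049]
64 [-0.0003 -0.0415  0.0084]
72 [-0.0003 -0.0453  0.0125]
```

servo_tool --pt "0 -0.0035 -0.0012 -5 1" --pt "0 -0.007 -0.0019 -10 1" --pt "0 -0.0105 -0.0024 -14 1" --pt "0 -0.0105 -0.0024 -14 1" --pt "0 -0.0105 -0.0024 -14 1"

```text
clock: 15.6
tcp_pos: [0.5615, -0.1041, 0.3238]
orientation: [-1.252, 1.184, 1.269]
contact_force: [-8.1, -0.8, 8.9]
grip_width: 0.0132
```

```bash
python3 arc.py | head -2
```

```text
t 15.6 F [-8.13 -0.75  8.89] M [-0.046  1.969 -0.068] jaw az 93.88 tcp [ 0.5615 -0.1041  0.3238] w 0.0132 j7 1.364
r 0.04215363849250199 lever az 252.0661964801199 lock est 68.06619648011991
```

servo_tool --pt "0 -0.002 0 -2 1" --pt "0 -0.002 0 -2 1" --pt "0 -0.002 0 -2 1"

```text
clock: 15.9
tcp_pos: [0.5623, -0.1041, 0.3239]
orientation: [-1.274, 1.171, 1.295]
contact_force: [-6.9, -1.8, 6.3]
grip_width: 0.0134
```

```bash
python3 arc.py | head -2
```

```text
t 15.9 F [-6.86 -1.83  6.35] M [-0.081  1.372 -0.041] jaw az 95.74 tcp [ 0.5623 -0.1041  0.3239] w 0.0134 j7 1.392
r 0.04187851712352391 lever az 253.10043276183762 lock est 69.10043276183762
```

servo_tool --pt "0 -0.003 0 0 1" --pt "0 -0.003 0 0 1" --pt "0 -0.003 0 0 1"

```text
clock: 16.2
tcp_pos: [0.5634, -0.1038, 0.3239]
orientation: [-1.271, 1.177, 1.297]
contact_force: [-11.5, 0.0, 10.0]
grip_width: 0.0133
```

servo_tool --pt "0 0 0 0 -1" --pt "0 0 0 0 -1" --pt "0 0 0 0 -1" --pt "0 0 0 0 -1" --pt "-0.04 0 0 0 -1" --pt "-0.08 0 0 0 -1" --pt "-0.12 0 0 0 -1" --pt "-0.12 0 0 0 -1"

```text
clock: 17.0
tcp_pos: [0.5678, -0.1029, 0.4497]
orientation: [-1.276, 1.171, 1.289]
contact_force: [-0.5, 0.5, 0.0]
grip_width: 0.0855
```

```bash
python3 -c "
from h import *
sense()
cv2.imwrite('pics/w4.png',cv2.cvtColor(grab_frame('wrist'),cv2.COLOR_RGB2BGR))
cv2.imwrite('pics/t4.png',cv2.cvtColor(grab_frame('top'),cv2.COLOR_RGB2BGR))"
```

```text
t 17.0 F [-0.47  0.52  0.02] M [ 0.041 -0.017  0.029] jaw az 95.6 tcp [ 0.5678 -0.1029  0.4497] w 0.0855 j7 1.484
```

View pics/w4.png

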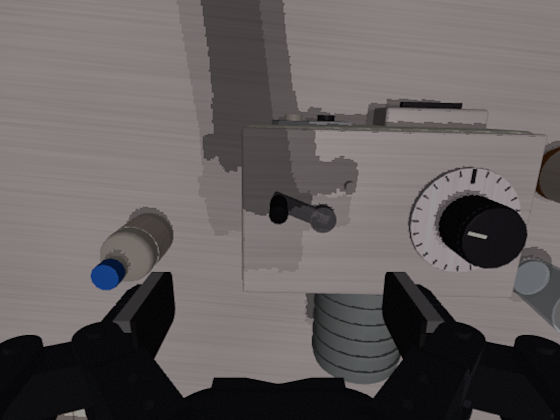

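The lever arm runs from the pivot at (323,217) to the post near (281,203), about 67–70° from the front. The push force rose to 11 N against its stop. The tick, from (487,238) to (470,234), agrees with the unchanged dial angle. The gripper is clear and the jar, beaker and bottle are standing.

```bash
python3 -c "
from bench import *
print(hand_in())"
```

```text
the job is handed in; nothing more can be done
None
```

The mill gap is set and the lever locked, and I handed the job in at about 17 s; it gave no verdict.

- **Dial stop:** I turned the dial clockwise one click at a time, pushing 3° past each click to feel for the stop. The stop came at the sixth click. Torque rose to 0.23 N m there, against 0.03–0.07 N m at the earlier clicks and a limit of 0.57 N m on the collar.
- **Four clicks back:** I turned it back 80° from the stop. After release, the white tick showed a net turn of about 40° (two clicks) clockwise from the start, which matches six forward and four back. The last picture agrees, to within about 3°.
- **Lock lever:** I swung it until the push force rose to about 11 N with almost no further movement. The gripper's position put it at about 1.2 rad. The last picture shows about 67–70°, where fully locked is 69°.
- **Release and bystanders:** The gripper was open and about 12 cm above the post, with contact force near zero. The bottle is standing in the last wrist picture, which shows only parts of the jar and beaker. I saved a final top view but did not look at it, and the arm never went near any of the three.

**Disagreement:** the wrist camera placed things 3–8 mm further in y than the top camera did. I worked between the two, and both grips closed at the expected widths.

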